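# Set the square flush round the clamped plate's corner

## Task

First clear the red tube offcut and the brass channel offcut from beside the clamped plate into the green tray, both on its floor. Then slide the aluminium square along the table, without lifting it, until it fits round the plate's near left corner with both of its inner edges flush against the plate. Leave the bottle, the brush, the V-block and the timber block where they are.

Things in the scene. Friction and masses are not known exactly. Their poses are not given: they have to be found in the camera images.
- plate: dark steel work plate, 160 (x) x 140 (y) x 25 mm high, clamped immovably to the table; origin at the centre of its underside, x roughly away from the robot, y to the left. A clamp 140 mm tall (post 105 mm in +x and 40 mm in -y from the origin, blue arm over the plate to 15 mm in +x) stands at its far right; the near and left edges are free
- plate_corner (a point): the plate's near left corner on the table surface, 80 mm in -x and 70 mm in +y from the plate's origin, axes as the plate. The near edge runs from here in -y for 140 mm, the left edge in +x for 160 mm
- square: loose flat aluminium L, 25 mm thick, 0.6 to 0.95 kg, legs 45 mm wide at an exact right angle. Origin: inner corner, underside. Long leg x -45 to 145, y 0 to 45 mm; short leg x -45 to 0, y -100 to 0. Centre of mass 25 mm in +x. Seated, origin and axes coincide with plate_corner's. Starts left of the plate, turned up to 0.4 rad from that; sliding it takes 3 to 7 N, more while it rubs along the plate
- long_tip (a point): end of the square's long inner edge, on the underside, 145 mm in +x from the square's origin
- short_tip (a point): end of the square's short inner edge, on the underside, 100 mm in -y from the square's origin
- tube: loose red rectangular tube offcut, 80 long (its x) x 40 wide (y) x 50 mm high, 0.25 kg, lying with its bore along x; origin at the centre of its underside. Starts beside the near edge or the left edge of the plate, the channel at the other one
- channel: loose brass channel offcut, 80 long (x) x 36 wide (y) x 50 mm high, 6 mm walls, open at the top, 0.3 kg; origin at the centre of its underside
- tray: green open tray fixed to the table, outside 170 (x) x 220 (y) x 45 mm high, walls 4 mm; origin at the centre of its underside. It stands at the left or the right of the work, the binder at the other side
- tray_in (a point): centre of the tray's inner floor, axes as the tray; inside 162 (x) x 212 mm (y)
- binder: blue ring binder lying flat, fixed, 170 x 220 x 32 mm, origin at the centre of its underside
- bottle: bystander: upright water bottle, radius 32 mm, 190 mm high, origin at its base centre
- brush: bystander: hand brush, 255 mm long along x, 50 mm wide, 55 mm high; origin on the underside in the middle of its length
- vblock: bystander: steel V-block 90 x 60 x 52 mm high, origin at the centre of its underside
- timber: bystander: wooden block 120 x 70 x 60 mm high, origin at the centre of its underside

How it is judged:
On the way, in this order (a step that is already met when the one before it is completed fails the run):
1. both offcuts lie in the tray (x of tube in the frame of tray_in between -0.075 and 0.075 m and y of tube in the frame of tray_in between -0.1 and 0.1 m and z of each of tube, channel in the frame of tray_in below 0.045 m and x of channel in the frame of tray_in between -0.075 and 0.075 m and y of channel in the frame of tray_in between -0.1 and 0.1 m and linear speed of each of tube, channel below 0.01 m/s), for 0.2 s.
2. the square fits round the plate's corner, both inner edges flush (x of square in the frame of plate_corner between -0.0025 and 0.0025 m and y of square in the frame of plate_corner between -0.0025 and 0.0025 m and y of long_tip in the frame of plate_corner between -0.0025 and 0.0025 m and x of short_tip in the frame of plate_corner between -0.0025 and 0.0025 m), for 0.2 s.
At the end, for the whole second after the job is handed in: The square lies flat and at rest round the plate's near left corner, both inner edges within 2.5 mm of the plate's left and near edges over their whole length; both offcuts lie at rest on the tray's floor, inside its walls (all of step 1 and all of step 2 and linear speed of square below 0.01 m/s and angle between square's own z axis and vertical below 0.03 rad); the robot touches nothing.
It fails at once if the square was lifted or tipped off the table (more than 10 mm or 0.15 rad) (height (world z) of square above 0.01 m or angle between square's own z axis and vertical above 0.15 rad).
It fails at once if a bystander (bottle, brush, V-block, timber block) was moved more than 20 mm (distance of any of bottle, brush, vblock, timber from where it was at the start of the episode above 0.02 m).
It also fails if it takes over 72 s, if anything falls off the work surface, if the arm or the gripper's body presses on something with over 40 N, if the wrist force passes 120 N, or if a joint passes its speed limit or range.

## Robot

A 6-joint arm with a two-finger parallel gripper is mounted at the origin on the work surface. World frame = base frame: x ahead of the robot, y to its left, z up, the work surface at z = 0. Lengths are in m, angles in rad, forces in N, time in s.
With the tool pointing down it reaches from about 0.35 to 0.975 m from the base axis. Payload 4.9 kg.
Tool frame: the origin (TCP) lies midway between the tips of the shut fingers; the grasp point (between the pads) lies behind it (robot.grip_point_offset is the z of the grasp point in the tool frame, in m); z points along the fingers, y is the line along which they close (so a half turn about z gives the same grasp; the last joint's range is limited). The gripper opens to 85 mm and grips with 20 to 120 N. Pads are 22 mm wide; open, the fingers measure 114 mm over their backs; the gripper's body (76 mm by 85 mm) begins 54 mm behind the grasp point. The pads swing forward as they close: fully open they stand 13 mm farther back than shut.
Start: joints at [-0.119, 0.053, 1.613, -0, 1.476, -0.119], TCP at [0.625, 0, 0.231] pointing down, gripper open.
Joint ranges: [-3.01, 3.01], [-1.01, 2.22], [0.06, 2.58], [-1.02, 4.17], [0.09, 2.62], [-3.14, 3.14]. Speed limits (rad/s): [2.57, 2.57, 3.14, 3.14, 3.14, 3.14].

## Interface

Orientations are given as a 3x3 rotation matrix whose columns are the frame's x, y, z axes.
In Python, from cell import robot, optics, ticket gives the robot as it stands.
- The arm moves only by the tool arm_command, never from a script. Its argument "moves" is a list of rows, each a list of 2 entries, a list of its own where there are three numbers: the shift along the tool's x, y, z in cm, then the turn about the tool's z in degrees. In form: [[[x, y, z], turn], ...]. A call has 1 to 10 rows; each row shifts and turns the commanded pose from where the row before left it, along the tool's axes as they then stand; what a row does not reach is not made up. A row lasts 1/10 s, in which the tool goes at most 50 mm and 8.59 degrees, less where a joint would pass 70% of its speed; a pose out of reach is approached as far as the arm can. A call with a gripper value outside its range is refused whole. "claw" is the opening, from 0 (shut) to 1 (fully open), set as the call begins (left out, the last holds). The fingers move at their own pace and stop on an object; "grip_force" is the grip in N (left out, the last holds). Time passes only in rows, so rows that do not move let the fingers close. It gives the time, the measured TCP pose, the force, the opening and the grip force at its end, in the units of the state.
- robot.state(): the state, without advancing time (a new reading comes with each control period).
- optics.camera(name): name is "scene" or "side" or "wrist"; returns the picture (400x640x3 uint8, red, green, blue); there is no depth.
- optics.camera_params(name): a dict with "fx", "fy", "cx", "cy" (pixels), "rvec" (rotation vector, rad) and "tvec" (3), from world to camera coordinates, as OpenCV has them. Camera axes: x right, y down, z forward; pixel columns grow to the right and rows downward; lengths in m; the calibration is good to about 2 mm. A picture is of the moment at which its call begins: read the wrist's pose just before it. camera_params takes no time and is no camera call; for the wrist camera it gives the pose at the moment of the call.
- ticket.sign_off(): hands the job in; it is judged then, once.
Trained networks look in the newest picture that a camera, given by its name, has taken for a name from the list of things; names that differ only in an ending like _2 or _b are one class to them, and where a whole thing is asked for, a point or a joint stands for the part that bears it (a point fixed in the world has none). Each returns a list of dicts, best first, with "p" (0 to 1); they miss things now and then, are a little off and sometimes report something else, mostly with a low value. They report only what shows in the picture. A call takes as long as a camera call.
- optics.spot_in(camera, target): "xy" ([column, row] in pixels, amid what is visible of it).
The state is a dict: "time_s": time; "q": joint angles; "joint_vel": joint speeds; "effort": joint torques, N m; "tool_pos": TCP position; "tool_rot": TCP orientation; "contact_force": force on the tool from outside, world axes, zero at the start; "wrist_torque": the same for the moment, N m; "width": finger opening in m; "grasp_force": force on a finger pad.
Only numpy, scipy, OpenCV 4.12 (cv2) and the standard library are available. Lean on these libraries where they do the work, as an engineer would, in place of code of your own. Each camera call takes 0.05 s, during which the arm holds its last target. There are 200 camera calls.

## Working session

There is one attempt and no reset: what is moved stays moved. The work goes in short steps, Python scripts to look and compute and a tool call to move; the robot and the scene stay as the last step left them, time stands still between calls to the robot, and variables do not carry over. Pictures are saved under pics/ and viewed, at most 10 in all, crops included, and the job is handed in when it is done.

Besides the shell and the picture viewer there is one more tool, called after ">>>" as name(argument=value, ...), one argument or row to a line, values as JSON. arm_command: Moves the arm, as the interface text tells. Its arguments: {"type":"object","properties":{"moves":{"type":"array","items":{"type":"array"}},"claw":{"type":"number"},"grip_force":{"type":"number"}},"required":["moves"]}

```bash
mkdir -p pics; ls; cat > h.py <<'E'
from cell import robot, optics, ticket
import numpy as np, cv2
def P(n):
    p=optics.camera_params(n); K=np.array([[p['fx'],0,p['cx']],[0,p['fy'],p['cy']],[0,0,1.]]); return K,np.array(p['rvec'],float),np.array(p['tvec'],float)
def unproj(n,uv,z,c=None):
    K,r,t=c or P(n); R=cv2.Rodrigues(r)[0]; d=R.T@np.linalg.inv(K)@np.array([uv[0],uv[1],1.]); o=-R.T@t
    return o+d*(z-o[2])/d[2]
def proj(n,X,c=None):
    K,r,t=c or P(n); return cv2.projectPoints(np.array(X,float).reshape(-1,1,3),r,t,K,None)[0][:,0]
def snap(n,f):
    c=P(n); im=np.array(optics.camera(n)); cv2.imwrite('pics/%s.png'%f,im[:,:,::-1]); return im,c
E
python3 - <<'E'
from h import *
s=robot.state(); print(s['tool_pos'],s['tool_rot'],s['width'],robot.grip_point_offset)
for n in('scene','side'):
    snap(n,n+'0'); K,r,t=P(n); print(n,K[0,0],-cv2.Rodrigues(r)[0].T@t)
    for o in 'plate square tube channel tray binder bottle brush vblock timber'.split():
        d=optics.spot_in(n,o)
        for e in d[:2]: print(o,np.round(e['xy']),round(e['p'],2),unproj(n,e['xy'],.025).round(3))
E
```

```text
pics
[6.24378042e-01 3.82946602e-05 2.30049412e-01] [[ 3.36265366e-05  9.99997908e-01 -2.04510884e-03]
 [ 9.99999974e-01 -3.31621833e-05  2.27089046e-04]
 [ 2.27020751e-04 -2.04511642e-03 -9.99997883e-01]] 0.08568374442606114 -0.0187
scene 513.1083647590523 [1.28951213 0.16497657 1.21339152]
plate [281. 219.] 0.72 [ 0.679 -0.129  0.025]
square [385. 225.] 0.58 [0.614 0.14  0.025]
tube [326. 245.] 0.94 [0.717 0.009 0.025]
channel [309. 178.] 0.65 [ 0.532 -0.1    0.025]
tray [230. 126.] 0.8 [ 0.429 -0.382  0.025]
tray [459. 276.] 0.53 [0.696 0.349 0.025]
binder [487. 195.] 0.96 [0.435 0.384 0.025]
bottle [460. 274.] 0.79 [0.691 0.351 0.025]
brush [204. 218.] 0.86 [ 0.741 -0.324  0.025]
vblock [506. 249.] 0.58 [0.587 0.454 0.025]
timber [151. 147.] 0.92 [ 0.57  -0.568  0.025]
timber [230. 127.] 0.3 [ 0.433 -0.38   0.025]
side 462.6613040723269 [-0.14957989 -0.97181894  0.94601629]
plate [353. 293.] 0.71 [ 0.419 -0.396  0.025]
plate [354. 206.] 0.56 [ 0.67  -0.128  0.025]
square [298. 181.] 0.68 [0.613 0.102 0.025]
square [416. 229.] 0.44 [ 0.736 -0.33   0.025]
tube [339. 179.] 0.94 [0.73  0.016 0.025]
channel [311. 218.] 0.66 [ 0.523 -0.09   0.025]
tray [352. 293.] 0.64 [ 0.418 -0.394  0.025]
binder [211. 169.] 0.67 [0.415 0.357 0.025]
binder [295. 180.] 0.6 [0.611 0.112 0.025]
brush [415. 228.] 0.59 [ 0.739 -0.322  0.025]
vblock [236. 143.] 0.68 [0.582 0.464 0.025]
timber [442. 302.] 0.77 [ 0.576 -0.56   0.025]
```

```bash
python3 - <<'E'
import cv2
a=cv2.imread('pics/scene0.png')[120:300,180:440]; cv2.imwrite('pics/s1.png',cv2.resize(a,None,fx=3,fy=3,interpolation=2))
a=cv2.imread('pics/side0.png')[130:330,240:480]; cv2.imwrite('pics/s2.png',cv2.resize(a,None,fx=3,fy=3,interpolation=2))
E
```

```text
(no output)
```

View pics/s1.png

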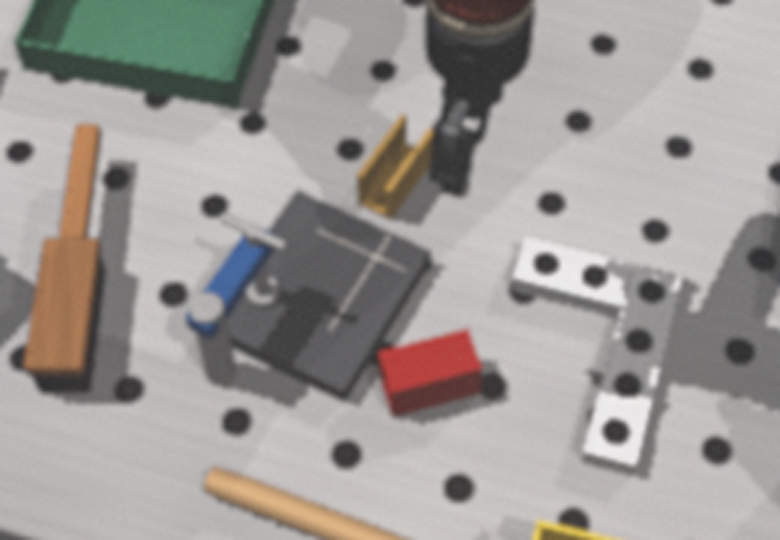

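View pics/s2.png

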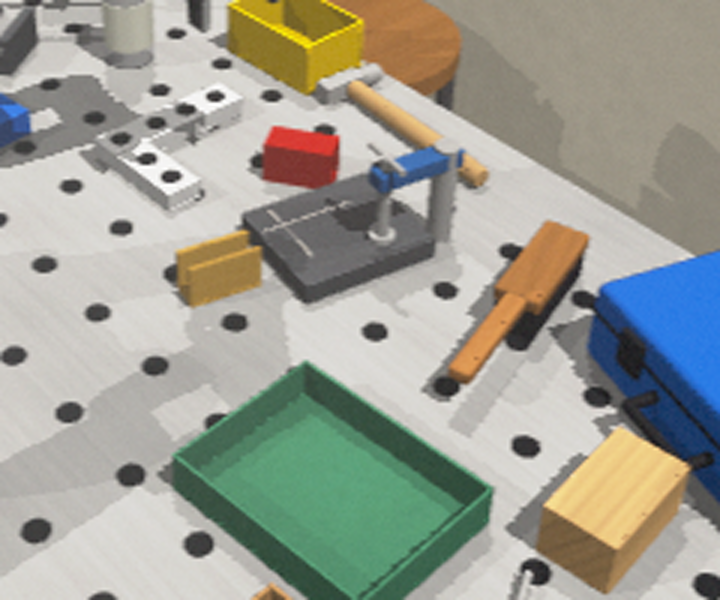

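The scene shows the plate mid-table (near-left top corner at about full px 323,206), the tube beside the left edge, the channel at the near edge, the tray at the right. The square is to the left, turned slightly.

```bash
cat >> h.py <<'E'
from scipy.optimize import least_squares
def fit(obs,x0):
    """obs: list of (calib, [(local xyz, uv)]); returns x,y,yaw, rms px"""
    def f(p):
        c,s=np.cos(p[2]),np.sin(p[2]); o=[]
        for cal,l in obs:
            L=np.array([a for a,_ in l],float); U=np.array([b for _,b in l],float)
            W=np.c_[p[0]+c*L[:,0]-s*L[:,1],p[1]+s*L[:,0]+c*L[:,1],L[:,2]]
            o.append((proj('',W,cal)-U).ravel())
        return np.concatenate(o)
    r=least_squares(f,x0,loss='soft_l1'); e=f(r.x); return r.x,e.reshape(-1,2).round(1)
E
python3 - <<'E'
from h import *
A=lambda u,v:(180+u/3,120+v/3)
B=lambda u,v:(240+u/3,130+v/3)
sc,sd=P('scene'),P('side')
h=.025
T=[('plate',[(sc,[((-.08,-.07,h),A(300,192)),((-.08,.07,h),A(430,257)),((.08,.07,h),A(347,394))]),(sd,[((-.08,.07,h),B(245,215)),((-.08,-.07,h),B(308,288)),((.08,-.07,h),B(435,243))])],(.67,-.12,0)),
('square',[(sc,[((0,-.1,h),A(515,276)),((-.045,-.1,h),A(525,238)),((-.045,.045,h),A(685,278)),((.145,0,h),A(585,453)),((.145,.045,h),A(638,465))]),(sd,[((-.045,-.1,h),B(170,195)),((0,-.1,h),B(203,183)),((-.045,.045,h),B(97,145)),((.145,.045,h),B(208,86)),((.145,0,h),B(242,97))])],(.6,.1,0)),
('tube',[(sc,[((.04,-.02,.05),A(378,348)),((-.04,-.02,.05),A(468,332))][:0]+[((.04,-.02,.05),A(392,390)),((-.04,-.02,.05),A(378,348)),((-.04,.02,.05),A(468,332)),((.04,.02,.05),A(482,370))])],(.72,.01,0))]
for n,o,x0 in T:
    for y in ([0] if n!='tube' else [0,1.57,-1.]):
        print(n,*fit(o,(x0[0],x0[1],y)))
for u in [(178,250),(248,232),(185,268),(262,246)]: print('ch',unproj('side',B(*u),.05,sd).round(3))
for u in [(378,348),(468,332),(482,370),(392,390)]: print('tu',unproj('scene',A(*u),.05,sc).round(3))
for u in [(265,155),(327,157),(338,180),(265,186)]: print('tu side',unproj('side',B(u[0],u[1]-25),.05,sd).round(3))
tr=[(305,365),(492,490),(175,455)]
for u in tr: print('tray',unproj('side',B(*u),.045,sd).round(3))
snap('wrist','w0'); K,r,t=P('wrist'); print(K[0,0],-cv2.Rodrigues(r)[0].T@t)
E
```

```text
plate [ 0.66831126 -0.11832148 -0.18253087] [[-1.4 -0.2]
 [-0.  -1.3]
 [-1.6  0.3]
 [-1.7 -1.3]
 [-0.8 -1.3]
 [ 0.1 -2.1]]
square [0.6025008  0.14222362 0.02684713] [[-1.2  0.8]
 [-0.4 -0.2]
 [-1.3 -0.6]
 [-0.1 -0.4]
 [-0.2  0.3]
 [-0.9 -0.5]
 [-1.4 -1.7]
 [-2.  -2.4]
 [ 2.5 -1.7]
 [-1.  -0.5]]
tube [0.71547971 0.00078365 0.09261425] [[  1.7   1.7]
 [ 13.2 -11.6]
 [ -1.6  -3.3]
 [-12.7  11.6]]
tube [7.16296229e-01 2.51538858e-04 1.13175337e+00] [[ 18.9   4.6]
 [  0.4  -0.9]
 [-18.9  -5.6]
 [ -0.4   0.7]]
tube [0.71547791 0.00078313 0.09271125] [[  1.7   1.7]
 [ 13.2 -11.6]
 [ -1.6  -3.3]
 [-12.7  11.6]]
ch [ 0.492 -0.071  0.05 ]
ch [ 0.566 -0.094  0.05 ]
ch [ 0.48  -0.099  0.05 ]
ch [ 0.562 -0.121  0.05 ]
tu [ 0.72  -0.045  0.05 ]
tu [0.682 0.024 0.05 ]
tu [0.713 0.045 0.05 ]
tu [ 0.754 -0.021  0.05 ]
tu side [0.7  0.04 0.05]
tu side [ 0.752 -0.008  0.05 ]
tu side [ 0.731 -0.05   0.05 ]
tu side [ 0.661 -0.007  0.05 ]
tray [ 0.484 -0.277  0.045]
tray [ 0.507 -0.491  0.045]
tray [ 0.323 -0.29   0.045]
295.88850764924877 [0.62511105 0.08224709 0.37366631]
```

View pics/w0.png

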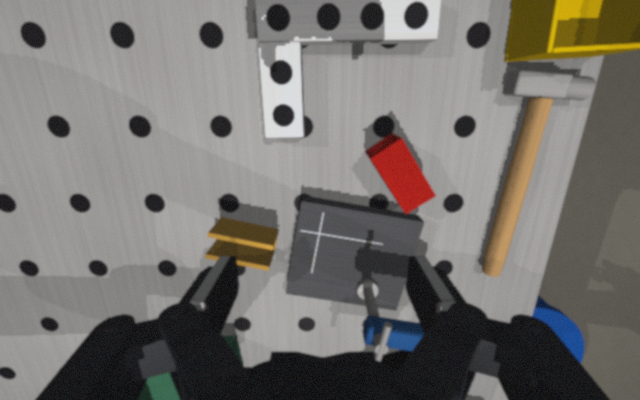

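The wrist view shows the red tube about (400,175), the channel about (240,243), the plate top corners near (302,198)/(422,218)/(290,295), and part of the square at the top.

```bash
cat >> h.py <<'E'
def plan(pos,ang,step=4.,dstep=7.5,n=None):
    """rows to reach TCP pos with tool y at world angle ang (deg), tool down"""
    s=robot.state(); p=np.array(s['tool_pos']); R=np.array(s['tool_rot']); a=np.degrees(np.arctan2(R[1,1],R[0,1]))
    da=(ang-a+180)%360-180; d=(np.array(pos)-p)*100
    n=n or int(max(1,np.ceil(np.linalg.norm(d)/step),np.ceil(abs(da)/dstep)))
    rows=[];
    for i in range(n):
        t=np.radians(a+da*i/n); y=np.array([np.cos(t),np.sin(t),0]); z=np.array([0,0,-1.]); x=np.cross(y,z)
        rows.append([[round(float(v@d/n),2) for v in (x,y,z)],round(-da/n,2)])
    print('at',p.round(4),round(a,2),'->',np.round(pos,4),ang,'n',n); print(str(rows).replace(' ',''))
E
python3 - <<'E'
from h import *
w=P('wrist')
for n,l in (('ch',[(212,220),(278,237),(205,250),(270,268)]),('tu',[(371,155),(399,138),(435,190),(410,213)])):
    for u in l: print(n,unproj('',u,.05,w).round(3))
for u,l in (((302,198),'NL'),((422,218),'FL'),((290,295),'NR')): print(l,unproj('',u,.025,w).round(3))
for u in [(263,138),(303,137),(299,42),(260,42)]: print('sq',unproj('',u,.025,w).round(3))
plan((.717,.001,.10),29); 
E
```

```text
ch [ 0.495 -0.054  0.05 ]
ch [ 0.572 -0.076  0.05 ]
ch [ 0.481 -0.094  0.05 ]
ch [ 0.56  -0.119  0.05 ]
tu [0.679 0.023 0.05 ]
tu [0.708 0.042 0.05 ]
tu [ 0.754 -0.017  0.05 ]
tu [ 0.728 -0.045  0.05 ]
NL [ 0.6   -0.035  0.025]
FL [ 0.752 -0.062  0.025]
NR [ 0.58  -0.178  0.025]
sq [0.556 0.039 0.025]
sq [0.603 0.04  0.025]
sq [0.601 0.139 0.025]
sq [0.56  0.139 0.025]
at [0.625  0.     0.2313] 0.0 -> [0.717 0.001 0.1  ] 29 n 5
[[[0.02,1.84,2.63],np.float64(-5.8)],[[-0.17,1.83,2.63],np.float64(-5.8)],[[-0.35,1.81,2.63],np.float64(-5.8)],[[-0.53,1.76,2.63],np.float64(-5.8)],[[-0.71,1.7,2.63],np.float64(-5.8)]]
```

>>> arm_command(
  moves=[
    [[0, 1.84, 2.6], -6.6],
    [[-0.2, 1.83, 2.6], -6.6],
    [[-0.4, 1.8, 2.6], -6.6],
    [[-0.6, 1.74, 2.6], -6.6],
    [[-0.77, 1.67, 2.6], -6.6],
    [[0, 0, 0], 0],
  ],
  claw=1,
  grip_force=40,
)

```text
time_s: 1.75
tool_pos: [0.7152, 0.0014, 0.0953]
tool_rot: [[-0.545, 0.838, -0.008], [0.838, 0.545, 0.001], [0.005, -0.007, -1.0]]
contact_force: [-0.7, -0.9, -2.1]
width: 0.0856
grasp_force: 0.0
```

```bash
python3 - <<'E'
from h import *
im,c=snap('wrist','w1'); h=cv2.cvtColor(im,cv2.COLOR_RGB2HSV)
m=((h[...,0]<8)|(h[...,0]>172))&(h[...,1]>150)&(h[...,2]>60)
print(robot.state()['tool_pos'],robot.state()['tool_rot'][0][1]);print(m.sum(),h[m][:,2].min(),np.percentile(h[m][:,2],[10,50,90]))
top=(m&(h[...,2]>np.percentile(h[m][:,2],90)*.85)).astype('uint8')
cs,_=cv2.findContours(top,0,2); k=max(cs,key=cv2.contourArea)
W=np.array([unproj('',q[0],.05,c)[:2] for q in k],'float32')
print(cv2.minAreaRect(W*1000), W.min(0),W.max(0)); plan((.717,.001,.012),33)
E
```

```text
[0.71561448 0.00127288 0.09803995] 0.8394653852502496
6667 69 [113. 194. 209.]
((716.774658203125, -1.8383636474609375), (38.85127258300781, 78.652587890625), 34.15033721923828) [ 0.6826503  -0.04364461] [0.75428444 0.04072172]
at [0.7156 0.0013 0.098 ] 32.92 -> [0.717 0.001 0.012] 33 n 3
[[[-0.03,0.03,2.87],np.float64(-0.03)],[[-0.03,0.03,2.87],np.float64(-0.03)],[[-0.03,0.03,2.87],np.float64(-0.03)]]
```

View pics/w1.png

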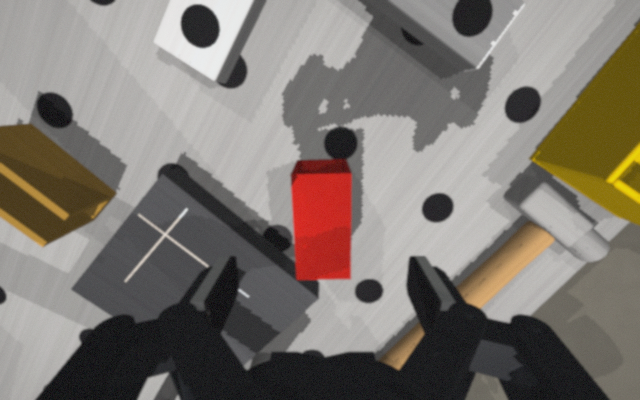

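The tube shows at about (322,220), aligned between the fingers; the plate is clear of the left finger.

>>> arm_command(
  moves=[
    [[0, 0, 2.9], -1],
    [[0, 0, 2.9], 0],
    [[0, 0, 2.8], 0],
    [[0, 0, 0], 0],
  ],
  claw=0.85,
)

```text
time_s: 2.2
tool_pos: [0.7138, 0.0013, 0.0122]
tool_rot: [[-0.558, 0.83, -0.007], [0.83, 0.558, 0.001], [0.004, -0.005, -1.0]]
contact_force: [-0.5, -0.4, -0.7]
width: 0.0725
grasp_force: 0.0
```

>>> arm_command(
  moves=[
    [[0, 0, 0], 0],
    [[0, 0, 0], 0],
    [[0, 0, 0], 0],
    [[0, 0, 0], 0],
    [[0, 0, -3], 0],
    [[0, 0, -4], 0],
    [[0, 0, -4], 0],
  ],
  claw=0,
)

```text
time_s: 2.9
tool_pos: [0.7162, 0.0013, 0.1258]
tool_rot: [[-0.559, 0.829, -0.002], [0.829, 0.559, 0.0], [0.001, -0.001, -1.0]]
contact_force: [1.6, -0.4, -1.8]
width: 0.0395
grasp_force: 42.0
```

```bash
cat >> h.py <<'E'
TC=np.array([.415,-.390]);TY=.1
def tray(x,y): 
    c,s=np.cos(TY),np.sin(TY); return TC+np.array([c*x-s*y,s*x+c*y])
E
python3 - <<'E'
from h import *
s=robot.state();print(s['width'],s['grasp_force'])
plan((*tray(0,-.05),.15),96,step=4.6)
E
```

```text
0.03954116944888033 42.04264283180237
at [0.7162 0.0013 0.1258] 33.99 -> [ 0.42   -0.4398  0.15  ] 96 n 12
[[[-1.67,-4.1,-0.2],np.float64(-5.17)],[[-1.29,-4.23,-0.2],np.float64(-5.17)],[[-0.9,-4.33,-0.2],np.float64(-5.17)],[[-0.51,-4.4,-0.2],np.float64(-5.17)],[[-0.11,-4.43,-0.2],np.float64(-5.17)],[[0.29,-4.42,-0.2],np.float64(-5.17)],[[0.68,-4.37,-0.2],np.float64(-5.17)],[[1.07,-4.29,-0.2],np.float64(-5.17)],[[1.46,-4.18,-0.2],np.float64(-5.17)],[[1.83,-4.03,-0.2],np.float64(-5.17)],[[2.18,-3.85,-0.2],np.float64(-5.17)],[[2.52,-3.64,-0.2],np.float64(-5.17)]]
```

>>> arm_command(
  moves=[
    [[0, 0, -4], 0],
    [[-0.4, -1, -3], 0],
    [[-1.2, -3.1, -0.4], -5.2],
    [[-1.29, -4.23, 0], -5.2],
    [[-0.9, -4.33, 0], -5.2],
    [[-0.51, -4.4, 0], -5.2],
    [[-0.1, -4.43, 0], -5.2],
    [[0.3, -4.42, 0], -5.2],
    [[0.7, -4.37, 0], -5.2],
    [[1.07, -4.29, 0], -5.2],
  ],
)

```text
time_s: 3.9
tool_pos: [0.5182, -0.2935, 0.1996]
tool_rot: [[-0.969, 0.245, 0.001], [0.245, 0.969, -0.0], [-0.001, -0.0, -1.0]]
contact_force: [-0.2, -0.7, -3.0]
width: 0.0393
grasp_force: 42.1
```

>>> arm_command(
  moves=[
    [[1.46, -4.18, 0], -5.2],
    [[1.83, -4.0, 0], -5.2],
    [[2.18, -3.85, 0], -5.2],
    [[2.5, -3.64, 0], -5.2],
    [[0, 0, 0], 0],
  ],
)

```text
time_s: 4.4
tool_pos: [0.4187, -0.4435, 0.1996]
tool_rot: [[-0.994, -0.107, -0.001], [-0.107, 0.994, -0.002], [0.001, -0.002, -1.0]]
contact_force: [0.3, 1.1, -2.1]
width: 0.0396
grasp_force: 42.0
```

```bash
python3 - <<'E'
from h import *
im,c=snap('wrist','w2'); h=cv2.cvtColor(im,cv2.COLOR_RGB2HSV)
m=((h[...,0]>55)&(h[...,0]<90)&(h[...,1]>80)).astype('uint8')
cs,_=cv2.findContours(m,0,2); k=max(cs,key=cv2.contourArea)
W=np.array([unproj('',q[0],.045,c)[:2] for q in k],'float32'); print(cv2.minAreaRect(W*1000))
for n in('side','scene'):
    im,c=snap(n,n+'2'); h=cv2.cvtColor(im,cv2.COLOR_RGB2HSV);m=((h[...,0]>55)&(h[...,0]<90)&(h[...,1]>80)).astype('uint8')
    cs,_=cv2.findContours(m,0,2); k=max(cs,key=cv2.contourArea)
    W=np.array([unproj('',q[0],.045,c)[:2] for q in k],'float32'); print(n,cv2.boxPoints(cv2.minAreaRect(W*1000)))
plan((*tray(0,-.05),.02),96)
E
```

```text
((414.28204345703125, -387.8450927734375), (167.95176696777344, 218.47450256347656), 5.332991600036621)
side [[ 297.5874  -287.8446 ]
 [ 319.48914 -525.03107]
 [ 511.034   -507.34387]
 [ 489.13226 -270.1574 ]]
scene [[ 355.14594 -281.87283]
 [ 371.01233 -457.98923]
 [ 504.80237 -445.93607]
 [ 488.93597 -269.81967]]
at [ 0.4218 -0.4394  0.1993] 96.33 -> [ 0.42   -0.4398  0.02  ] 96 n 5
[[[0.04,-0.0,3.59],np.float64(0.07)],[[0.04,-0.0,3.59],np.float64(0.07)],[[0.04,-0.0,3.59],np.float64(0.07)],[[0.04,-0.0,3.59],np.float64(0.07)],[[0.04,-0.0,3.59],np.float64(0.07)]]
```

View pics/w2.png

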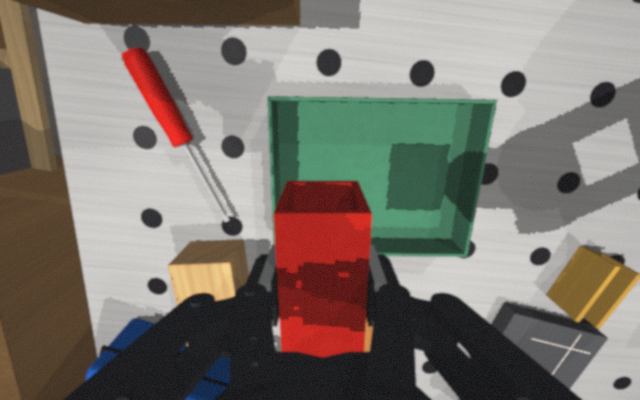

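The tube is held above the tray's +x/right part; the tray (270-495, 98-255) is fit at centre (.414,-.388), yaw 0.093, matching my estimate.

>>> arm_command(
  moves=[
    [[0.1, 0, 3.6], 0.3],
    [[0, 0, 3.6], 0],
    [[0, 0, 3.6], 0],
    [[0, 0, 3.6], 0],
    [[0, 0, 2.6], 0],
    [[0, 0, 1.0], 0],
    [[0, 0, 0], 0],
  ],
)

```text
time_s: 5.25
tool_pos: [0.4222, -0.4387, 0.0222]
tool_rot: [[-0.994, -0.108, -0.001], [-0.108, 0.994, 0.001], [0.001, 0.001, -1.0]]
contact_force: [-5.0, 5.7, 11.7]
width: 0.0393
grasp_force: 45.2
```

>>> arm_command(
  moves=[
    [[0, 0, 0], 0],
    [[0, 0, 0], 0],
    [[0, 0, 0], 0],
    [[0, 0, -2], 0],
    [[0, 0, -4], 0],
    [[0, 0, -4], 0],
  ],
  claw=0.65,
)

```text
time_s: 5.85
tool_pos: [0.4204, -0.4388, 0.1192]
tool_rot: [[-0.994, -0.106, -0.002], [-0.106, 0.994, 0.002], [0.001, 0.002, -1.0]]
contact_force: [0.6, -0.6, 0.4]
width: 0.0554
grasp_force: 0.0
```

```bash
python3 - <<'E'
from h import *
plan((.527,-.086,.13),73.5,step=4.5)
E
```

```text
at [ 0.4204 -0.4388  0.1192] 96.11 -> [ 0.527 -0.086  0.13 ] 73.5 n 9
[[[-1.59,3.77,-0.12],np.float64(2.51)],[[-1.43,3.84,-0.12],np.float64(2.51)],[[-1.26,3.9,-0.12],np.float64(2.51)],[[-1.09,3.95,-0.12],np.float64(2.51)],[[-0.91,3.99,-0.12],np.float64(2.51)],[[-0.74,4.03,-0.12],np.float64(2.51)],[[-0.56,4.06,-0.12],np.float64(2.51)],[[-0.38,4.08,-0.12],np.float64(2.51)],[[-0.2,4.09,-0.12],np.float64(2.51)]]
```

>>> arm_command(
  moves=[
    [[-1.59, 3.77, -0.1], 2.5],
    [[-1.43, 3.84, -0.1], 2.5],
    [[-1.26, 3.9, -0.1], 2.5],
    [[-1.1, 3.95, -0.1], 2.5],
    [[-0.9, 4, -0.1], 2.5],
    [[-0.74, 4.03, -0.1], 2.5],
    [[-0.56, 4.06, -0.1], 2.5],
    [[-0.38, 4.08, -0.1], 2.5],
    [[-0.2, 4.1, -0.1], 2.5],
    [[0, 0, 0], 0],
  ],
  claw=0.9,
)

```text
time_s: 6.85
tool_pos: [0.5281, -0.0826, 0.1285]
tool_rot: [[-0.961, 0.277, 0.001], [0.277, 0.961, 0.001], [-0.0, 0.001, -1.0]]
contact_force: [0.3, -0.3, -0.0]
width: 0.0768
grasp_force: 0.0
```

```bash
python3 - <<'E'
from h import *
im,c=snap('wrist','w3'); plan((.527,-.086,.012),73.5)
h=cv2.cvtColor(im,cv2.COLOR_RGB2HSV)
m=((h[...,0]>12)&(h[...,0]<28)&(h[...,1]>130)&(h[...,2]>40)).astype('uint8')
m=cv2.morphologyEx(m,cv2.MORPH_OPEN,np.ones((3,3)))
cs,_=cv2.findContours(m,0,2)
for k in sorted(cs,key=cv2.contourArea)[-3:]:
    W=np.array([unproj('',q[0],.05,c)[:2] for q in k],'float32'); print(cv2.contourArea(k),k[:,0].mean(0),cv2.minAreaRect(W*1000))
E
```

```text
at [ 0.5276 -0.0845  0.1284] 73.86 -> [ 0.527 -0.086  0.012] 73.5 n 3
[[[0.01,-0.05,3.88],np.float64(0.12)],[[0.01,-0.05,3.88],np.float64(0.12)],[[0.01,-0.05,3.88],np.float64(0.12)]]
1069.0 [ 57.13978495 349.44086022] ((600.4772338867188, -365.80853271484375), (46.06045150756836, 37.280784606933594), 17.85730743408203)
1842.5 [604.20930233 371.37209302] ((791.3018188476562, 141.4623565673828), (60.18944549560547, 57.03314208984375), 2.882092237472534)
3749.5 [301.49230769 198.30769231] ((519.131103515625, -95.58283996582031), (35.43021011352539, 86.79525756835938), 77.10906219482422)
```

View pics/w3.png

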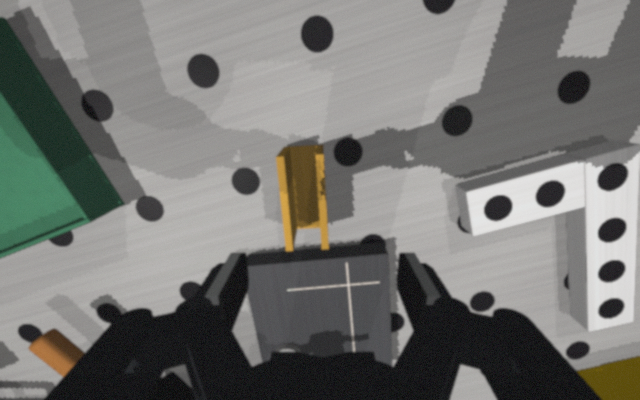

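The channel is at cols 277-328, rows 150-250, a bit left of the finger midplane; computing its top corners.

```bash
python3 - <<'E'
from h import *
c=P('wrist'); K=[(277,155),(287,250),(322,153),(329,248)]
w=np.array([unproj('',u,.05,c) for u in K]); print(w.round(3)); ctr=w.mean(0); d=(w[1]-w[0]+w[3]-w[2]); a=np.degrees(np.arctan2(d[1],d[0])); print(ctr,a, np.linalg.norm(d)/2)
plan((ctr[0],ctr[1],.012),a+90)
E
```

```text
[[ 0.478 -0.105  0.05 ]
 [ 0.556 -0.123  0.05 ]
 [ 0.486 -0.073  0.05 ]
 [ 0.564 -0.089  0.05 ]]
[ 0.52093226 -0.09769448  0.05      ] -12.453940711410988 0.07995523221298141
at [ 0.5276 -0.0845  0.1284] 73.86 -> [ 0.5209 -0.0977  0.012 ] 77.546059288589 n 3
[[[0.09,-0.48,3.88],np.float64(-1.23)],[[0.1,-0.48,3.88],np.float64(-1.23)],[[0.11,-0.48,3.88],np.float64(-1.23)]]
```

>>> arm_command(
  moves=[
    [[0.1, -0.7, 3], -1.8],
    [[0.2, -0.7, 3], -1.9],
    [[0, 0, 3], 0],
    [[0, 0, 2.6], 0],
    [[0, 0, 0], 0],
  ],
)

```text
time_s: 7.4
tool_pos: [0.5167, -0.0993, 0.0081]
tool_rot: [[-0.975, 0.221, -0.008], [0.221, 0.975, 0.002], [0.009, 0.001, -1.0]]
contact_force: [-0.5, -0.2, -0.8]
width: 0.0768
grasp_force: 0.0
```

>>> arm_command(
  moves=[
    [[0, 0, 0], 0],
    [[0, 0, 0], 0],
    [[0, 0, 0], 0],
    [[0, 0, 0], 0],
    [[0, 0, 0], 0],
    [[0, 0, -3], 0],
    [[0, 0, -4], 0],
    [[0, 0, -4], 0],
  ],
  claw=0,
)

```text
time_s: 8.2
tool_pos: [0.5193, -0.0989, 0.1224]
tool_rot: [[-0.976, 0.22, -0.003], [0.22, 0.976, 0.001], [0.003, -0.0, -1.0]]
contact_force: [0.3, 0.1, -1.5]
width: 0.0356
grasp_force: 40.9
```

```bash
python3 - <<'E'
from h import *
s=robot.state();print(s['width'],s['grasp_force'])
plan((*tray(0,.045),.13),96,step=4.6)
plan((*tray(0,.045),.02),96)
E
```

```text
0.035593875756626245 40.94033718109131
at [ 0.5193 -0.0989  0.1224] 77.32 -> [ 0.4105 -0.3452  0.13  ] 96 n 6
[[[0.87,-4.4,-0.13],np.float64(-3.11)],[[1.11,-4.35,-0.13],np.float64(-3.11)],[[1.34,-4.28,-0.13],np.float64(-3.11)],[[1.57,-4.2,-0.13],np.float64(-3.11)],[[1.8,-4.11,-0.13],np.float64(-3.11)],[[2.02,-4.01,-0.13],np.float64(-3.11)]]
at [ 0.5193 -0.0989  0.1224] 77.32 -> [ 0.4105 -0.3452  0.02  ] 96 n 8
[[[0.65,-3.3,1.28],np.float64(-2.34)],[[0.79,-3.27,1.28],np.float64(-2.34)],[[0.92,-3.24,1.28],np.float64(-2.34)],[[1.05,-3.2,1.28],np.float64(-2.34)],[[1.18,-3.15,1.28],np.float64(-2.34)],[[1.31,-3.1,1.28],np.float64(-2.34)],[[1.43,-3.05,1.28],np.float64(-2.34)],[[1.55,-2.99,1.28],np.float64(-2.34)]]
```

>>> arm_command(
  moves=[
    [[0.87, -4.4, 0], -3.1],
    [[1.1, -4.35, 0], -3.1],
    [[1.34, -4.28, 0], -3.1],
    [[1.57, -4.2, 0], -3.1],
    [[1.8, -4.1, 0], -3.1],
    [[2.0, -4.0, 0], -3.1],
    [[0, 0, 3], 0],
    [[0, 0, 3.5], 0],
    [[0, 0, 3.0], 0],
    [[0, 0, 0.8], 0],
  ],
)

```text
time_s: 9.2
tool_pos: [0.4093, -0.3434, 0.0182]
tool_rot: [[-0.995, -0.103, -0.007], [-0.103, 0.995, 0.006], [0.007, 0.007, -1.0]]
contact_force: [-20.9, 16.2, 45.2]
width: 0.0356
grasp_force: 47.8
```

```bash
python3 - <<'E'
from h import *
s=robot.state(); print(s['contact_force']); plan((*tray(0,.045),.016),96)
E
```

```text
[-20.87497529  16.1762194   45.20976465]
at [ 0.4093 -0.3434  0.0182] 95.91 -> [ 0.4105 -0.3452  0.016 ] 96 n 1
[[[-0.1,-0.19,0.22],np.float64(-0.09)]]
```

>>> arm_command(
  moves=[
    [[0, 0, -0.3], 0],
    [[0, 0, 0], 0],
    [[0, 0, 0], 0],
    [[0, 0, 0], 0],
    [[0, 0, -2], 0],
    [[0, 0, -4], 0],
    [[0, 0, -4], 0],
    [[0, 0, -4], 0],
  ],
  claw=0.62,
)

```text
time_s: 10.0
tool_pos: [0.4116, -0.3449, 0.1638]
tool_rot: [[-0.995, -0.103, -0.0], [-0.103, 0.995, 0.0], [0.0, 0.0, -1.0]]
contact_force: [1.0, -0.1, 0.4]
width: 0.0532
grasp_force: 0.0
```

```bash
python3 - <<'E'
from h import *
a,_=snap('side','x'); b,_=snap('scene','x2')
t=cv2.resize(a[240:340,280:420],None,fx=3,fy=3); u=cv2.resize(b[100:300,180:440],None,fx=1.5,fy=1.5)
cv2.imwrite('pics/m3.png',np.hstack([t[:300],u[:300]])[:,:,::-1])
plan((.56,.04,.30),45,step=4.7)
E
```

```text
at [ 0.4147 -0.3483  0.1703] 95.91 -> [0.56 0.04 0.3 ] 45 n 10
[[[-1.84,3.71,-1.3],np.float64(5.09)],[[-1.51,3.86,-1.3],np.float64(5.09)],[[-1.16,3.98,-1.3],np.float64(5.09)],[[-0.8,4.07,-1.3],np.float64(5.09)],[[-0.44,4.12,-1.3],np.float64(5.09)],[[-0.07,4.15,-1.3],np.float64(5.09)],[[0.3,4.14,-1.3],np.float64(5.09)],[[0.66,4.09,-1.3],np.float64(5.09)],[[1.02,4.02,-1.3],np.float64(5.09)],[[1.38,3.91,-1.3],np.float64(5.09)]]
```

View pics/m3.png

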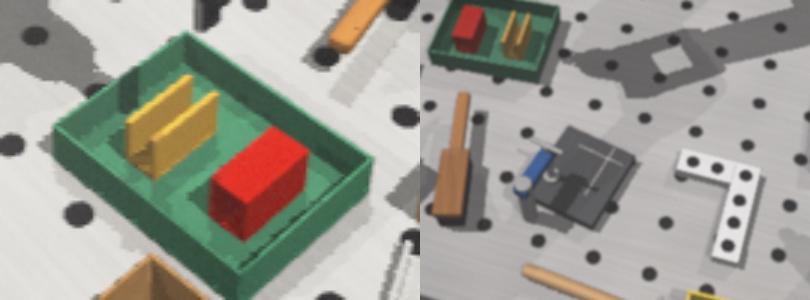

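Both offcuts are on the tray floor (tube and channel side by side), the square untouched. Now a view of the square and the plate.

```bash
python3 - <<'E'
from h import *
plan((.58,.06,.27),90,step=4.8)
E
```

```text
at [ 0.4147 -0.3483  0.1703] 95.91 -> [0.58 0.06 0.27] 90 n 10
[[[-2.06,3.89,-1.0],np.float64(0.59)],[[-2.02,3.91,-1.0],np.float64(0.59)],[[-1.98,3.93,-1.0],np.float64(0.59)],[[-1.94,3.95,-1.0],np.float64(0.59)],[[-1.9,3.97,-1.0],np.float64(0.59)],[[-1.86,3.99,-1.0],np.float64(0.59)],[[-1.82,4.01,-1.0],np.float64(0.59)],[[-1.78,4.03,-1.0],np.float64(0.59)],[[-1.74,4.05,-1.0],np.float64(0.59)],[[-1.69,4.07,-1.0],np.float64(0.59)]]
```

>>> arm_command(
  moves=[
    [[-2.06, 3.9, -1], 0.6],
    [[-2.02, 3.9, -1], 0.6],
    [[-2, 3.93, -1], 0.6],
    [[-1.94, 3.95, -1], 0.6],
    [[-1.9, 3.97, -1], 0.6],
    [[-1.86, 4, -1], 0.6],
    [[-1.82, 4, -1], 0.6],
    [[-1.78, 4, -1], 0.6],
    [[-1.74, 4.05, -1], 0.6],
    [[-1.7, 4.07, -1], 0.6],
  ],
  claw=1,
)

```text
time_s: 11.1
tool_pos: [0.5778, 0.0645, 0.2622]
tool_rot: [[-1.0, 0.002, -0.0], [0.002, 1.0, -0.0], [0.0, -0.0, -1.0]]
contact_force: [0.4, 0.1, 0.1]
width: 0.0853
grasp_force: 0.0
```

```bash
python3 - <<'E'
from h import *
optics.camera('side');im,c=snap('wrist','w4'); print(robot.state()['tool_pos'],robot.state()['tool_rot'][1][1])
cn=lambda f,l:print(proj('',[(f[0]+np.cos(f[2])*a-np.sin(f[2])*b,f[1]+np.sin(f[2])*a+np.cos(f[2])*b,.025) for a,b in l],c).round(1).tolist())
cn((.668,-.118,-.1825),[(-.08,-.07),(-.08,.07),(.08,.07)])
cn((.6025,.142,.027),[(0,0),(0,-.1),(-.045,-.1),(-.045,.045),(.145,.045),(.145,0)])
E
```

```text
[0.57903658 0.06687755 0.26354554] 0.9999916732835077
[[135.3, 161.0], [242.8, 180.0], [232.3, 281.1]]
[[375.3, 180.5], [300.5, 182.4], [298.8, 148.7], [411.5, 145.9], [402.1, 273.4], [372.0, 274.1]]
```

View pics/w4.png

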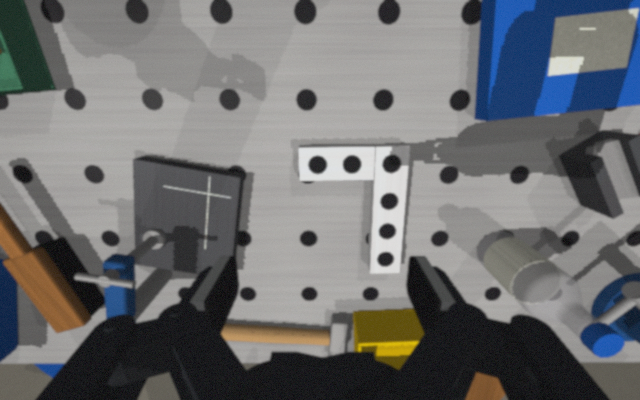

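The wrist view matches the fits: square inner corner near (374,180), long tip near (371,273), plate near-left corner near (243,178). Gripping the long leg next.

```bash
python3 - <<'E'
from h import *
plan((.661,.166,.06),91.5,step=4.8)
E
```

```text
at [0.579  0.0669 0.2635] 90.22 -> [0.661 0.166 0.06 ] 91.5 n 6
[[[-1.37,1.65,3.39],np.float64(-0.21)],[[-1.38,1.64,3.39],np.float64(-0.21)],[[-1.38,1.64,3.39],np.float64(-0.21)],[[-1.39,1.63,3.39],np.float64(-0.21)],[[-1.4,1.63,3.39],np.float64(-0.21)],[[-1.4,1.62,3.39],np.float64(-0.21)]]
```

>>> arm_command(
  moves=[
    [[-1.4, 1.65, 3.4], -0.2],
    [[-1.4, 1.65, 3.4], -0.2],
    [[-1.4, 1.65, 3.4], -0.2],
    [[-1.4, 1.6, 3.4], -0.2],
    [[-1.4, 1.6, 3.4], -0.2],
    [[-1.4, 1.6, 3.4], -0.2],
    [[0, 0, 0], 0],
  ],
)

```text
time_s: 11.9
tool_pos: [0.6567, 0.1609, 0.0503]
tool_rot: [[-1.0, -0.021, -0.012], [-0.021, 1.0, -0.002], [0.012, -0.001, -1.0]]
contact_force: [-1.6, -0.8, -0.3]
width: 0.0851
grasp_force: 0.0
```

```bash
python3 - <<'E'
from h import *
plan((.661,.166,.008),91.5,step=3)
E
```

```text
at [0.6567 0.1609 0.0503] 91.18 -> [0.661 0.166 0.008] 91.5 n 2
[[[-0.22,0.25,2.11],np.float64(-0.16)],[[-0.22,0.25,2.11],np.float64(-0.16)]]
```

>>> arm_command(
  moves=[
    [[0, 0.4, 0], -0.3],
    [[0, 0, 0], 0],
    [[0, 0, 0], 0],
  ],
)

```text
time_s: 12.2
tool_pos: [0.6622, 0.1642, 0.0614]
tool_rot: [[-1.0, -0.024, 0.004], [-0.024, 1.0, 0.0], [-0.004, 0.0, -1.0]]
contact_force: [0.2, -0.2, 0.7]
width: 0.0852
grasp_force: 0.0
```

```bash
python3 - <<'E'
from h import *
plan((.661,.166,.008),91.5,step=3)
E
```

```text
at [0.6622 0.1642 0.0614] 91.37 -> [0.661 0.166 0.008] 91.5 n 2
[[[0.06,0.09,2.67],np.float64(-0.06)],[[0.06,0.09,2.67],np.float64(-0.06)]]
```

Oscillation settles; descend in small steps.

>>> arm_command(
  moves=[
    [[0, 0.1, 1.2], 0],
    [[0, 0, 1.2], 0],
    [[0, 0, 1.2], 0],
    [[0, 0, 1.0], 0],
    [[0, 0, 0.5], 0],
    [[0, 0, 0], 0],
    [[0, 0, 0], 0],
  ],
)

```text
time_s: 12.9
tool_pos: [0.661, 0.1656, 0.0073]
tool_rot: [[-1.0, -0.024, 0.0], [-0.024, 1.0, -0.0], [-0.0, -0.0, -1.0]]
contact_force: [0.4, -0.9, -0.5]
width: 0.0852
grasp_force: 0.0
```

>>> arm_command(
  moves=[
    [[0, 0, 0], 0],
    [[0, 0, 0], 0],
    [[0, 0, 0], 0],
    [[0, 0, 0], 0],
    [[0, 0, 0], 0],
  ],
  claw=0,
  grip_force=40,
)

```text
time_s: 13.4
tool_pos: [0.6615, 0.1652, 0.0083]
tool_rot: [[-1.0, -0.025, 0.001], [-0.025, 1.0, -0.001], [-0.001, -0.001, -1.0]]
contact_force: [-0.3, -2.9, 5.2]
width: 0.0439
grasp_force: 44.7
```

```bash
cat >> h.py <<'E'
PL=np.array([.668,-.118]);PY=-.1825
def pc(x,y):
    """plate_corner frame -> world"""
    c,s=np.cos(PY),np.sin(PY);x-=.08;y+=.07
    return PL[0]+c*x-s*y,PL[1]+s*x+c*y
E
python3 - <<'E'
from h import *
s=robot.state();print(s['width'],s['grasp_force'],s['contact_force'],s['tool_pos'])
z=s['tool_pos'][2]
plan((*pc(.054,.0225+.035),z),90-10.46,step=1.2)
E
```

```text
0.043939582845619045 44.67671513557434 [-0.25799399 -2.8776029   5.21039828] [0.66149405 0.16521662 0.00831667]
at [0.6615 0.1652 0.0083] 91.42 -> [0.6656 0.0121 0.0083] 79.53999999999999 n 13
[[[-0.0,-1.18,0.0],np.float64(0.91)],[[-0.02,-1.18,0.0],np.float64(0.91)],[[-0.04,-1.18,0.0],np.float64(0.91)],[[-0.06,-1.18,0.0],np.float64(0.91)],[[-0.08,-1.18,0.0],np.float64(0.91)],[[-0.1,-1.17,0.0],np.float64(0.91)],[[-0.11,-1.17,0.0],np.float64(0.91)],[[-0.13,-1.17,0.0],np.float64(0.91)],[[-0.15,-1.17,0.0],np.float64(0.91)],[[-0.17,-1.17,0.0],np.float64(0.91)],[[-0.19,-1.16,0.0],np.float64(0.91)],[[-0.21,-1.16,0.0],np.float64(0.91)],[[-0.23,-1.16,0.0],np.float64(0.91)]]
```

```bash
python3 - <<'E'
from h import *
import scipy.spatial
s=robot.state(); p=s['tool_pos'];t=pc(.047,.0225+.035); d=np.array([t[0]-p[0],t[1]-p[1]])*100/13
print(t)
a=91.42
for i in range(6):
    th=np.radians(a-i*2.376); y=np.array([np.cos(th),np.sin(th)]); x=np.array([-y[1]*-1*-1,y[0]]) # x=y×(-z)
    x=np.cross([*y,0],[0,0,-1])[:2]; print((x@d).round(2),(y@d).round(2))
E
```

```text
(np.float64(0.6586878286513859), np.float64(0.013371737694125238))
0.05 -1.17
0.0 -1.17
-0.05 -1.17
-0.09 -1.16
-0.14 -1.16
-0.19 -1.15
```

>>> arm_command(
  moves=[
    [[0.05, -1.17, 0], 2.4],
    [[0, -1.17, 0], 2.4],
    [[-0.05, -1.17, 0], 2.4],
    [[-0.1, -1.16, 0], 2.4],
    [[-0.14, -1.16, 0], 2.3],
    [[-0.19, -1.15, 0], 0],
    [[-0.19, -1.15, 0], 0],
    [[-0.19, -1.15, 0], 0],
    [[0, 0, 0], 0],
  ],
)

```text
time_s: 14.3
tool_pos: [0.6598, 0.0716, 0.0083]
tool_rot: [[-0.983, 0.184, 0.002], [0.184, 0.983, 0.0], [-0.002, 0.0, -1.0]]
contact_force: [0.1, -1.2, 5.8]
width: 0.0441
grasp_force: 44.9
```

```bash
python3 - <<'E'
from h import *
s=robot.state();print(s['width'],s['grasp_force'],s['contact_force'],s['tool_pos'])
plan((*pc(.047,.0575),.008),79.54,step=1.2)
E
```

```text
0.04408584174167309 44.88801062107086 [ 0.06167643 -1.1950417   5.81204053] [0.65975246 0.07158342 0.00831109]
at [0.6598 0.0716 0.0083] 79.39 -> [0.6587 0.0134 0.008 ] 79.54 n 5
[[[-0.19,-1.15,0.01],np.float64(-0.03)],[[-0.19,-1.15,0.01],np.float64(-0.03)],[[-0.19,-1.15,0.01],np.float64(-0.03)],[[-0.19,-1.15,0.01],np.float64(-0.03)],[[-0.19,-1.15,0.01],np.float64(-0.03)]]
```

>>> arm_command(
  moves=[
    [[-0.2, -1.15, 0], 0],
    [[-0.2, -1.15, 0], 0],
    [[-0.2, -1.15, 0], 0],
    [[-0.2, -1.15, 0], 0],
    [[-0.15, -0.9, 0], 0],
    [[0, 0, 0], 0],
    [[0, 0, 0], 0],
  ],
)

```text
time_s: 15.0
tool_pos: [0.6591, 0.0163, 0.0083]
tool_rot: [[-0.983, 0.183, 0.002], [0.183, 0.983, -0.0], [-0.002, 0.0, -1.0]]
contact_force: [-0.8, 0.6, 5.2]
width: 0.0439
grasp_force: 44.9
```

>>> arm_command(
  moves=[
    [[0, 0, 0], 0],
    [[0, 0, 0], 0],
    [[0, 0, 0], 0],
    [[0, 0, -1], 0],
    [[0, 0, -3], 0],
    [[0, 0, -4], 0],
    [[0, 0, -4], 0],
    [[2, 0, -4], 0],
    [[2, 0, -4], 0],
    [[0, 0, 0], 0],
  ],
  claw=0.65,
)

```text
time_s: 16.0
tool_pos: [0.6213, 0.024, 0.2165]
tool_rot: [[-0.983, 0.182, 0.013], [0.182, 0.983, -0.001], [-0.013, 0.002, -1.0]]
contact_force: [1.2, 0.0, 0.8]
width: 0.0551
grasp_force: 0.0
```

```bash
python3 - <<'E'
from h import *
s=robot.state();print(s['width'],s['contact_force'],s['tool_pos'])
im,c=snap('wrist','w5')
t=cv2.resize(im[100:300,200:460],None,fx=3,fy=3,interpolation=2); cv2.imwrite('pics/w5c.png',t[:,:,::-1])
cn=lambda f,l:print(proj('',[(f[0]+np.cos(f[2])*a-np.sin(f[2])*b,f[1]+np.sin(f[2])*a+np.cos(f[2])*b,.025) for a,b in l],c).round(1).tolist())
cn((.668,-.118,-.1825),[(-.08,-.07),(-.08,.07),(.08,.07)])
E
```

```text
0.055145996793371455 [1.16992105 0.03520908 0.8041102 ] [0.62132038 0.02397356 0.2165304 ]
[[146.2, 164.2], [268.6, 164.1], [275.9, 282.6]]
```

View pics/w5c.png

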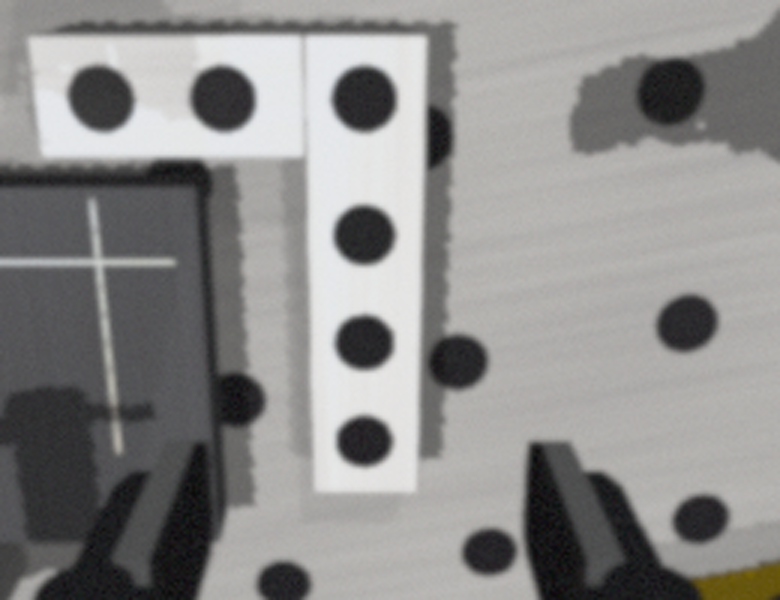

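The square now lies parallel outside the corner: inner corner at crop (303,157), long tip (316,492), plate top corner at crop (198,183).

```bash
python3 - <<'E'
from h import *
c=P('wrist');A=lambda u,v:(200+u/3,100+v/3);h=.025
x,e=fit([(c,[((0,0,h),A(303,157)),((0,-.1,h),A(42,157)),((-.045,-.1,h),A(28,37)),((-.045,.045,h),A(427,35)),((.145,.045,h),A(416,492)),((.145,0,h),A(316,492))])],(.6,0,-.18)); print(x,e.tolist())
a,b,d,f=[unproj('',A(*u),h,c)[:2] for u in ((199,184),(212,500),(0,184),(198,184))]
print(a,f,'left yaw',np.arctan2(*(b-a)[::-1]),'near yaw',np.arctan2(*(f-d)[::-1])-np.pi/2)
for y in (-.1825,np.arctan2(*(b-a)[::-1])):
  R=np.array([[np.cos(y),np.sin(y)],[-np.sin(y),np.cos(y)]]); print('rel',R@(x[:2]-a),x[2]-y)
plan((*pc(.025,.15),.15),79.5)
E
```

```text
[ 0.59399157  0.00604507 -0.18080872] [[1.1, 0.3], [-1.3, 0.5], [-1.8, -1.4], [0.8, -1.0], [1.3, 1.2], [-0.5, 1.3]]
[ 0.59633037 -0.03569956] [ 0.59626177 -0.03606989] left yaw -0.20437922677451126 near yaw -0.18315636343960517
rel [-0.00987613  0.04062691] 0.0016912792961014111
rel [-0.01076258  0.04040113] 0.023570506070612673
at [0.6206 0.0238 0.213 ] 79.52 -> [0.6538 0.1083 0.15  ] 79.5 n 3
[[[-0.58,2.97,2.1],np.float64(0.01)],[[-0.58,2.97,2.1],np.float64(0.01)],[[-0.58,2.97,2.1],np.float64(0.01)]]
```

```bash
python3 - <<'E'
from h import *
plan((*pc(.015,.13),.06),79.5)
E
```

```text
at [0.6206 0.0238 0.213 ] 79.52 -> [0.6404 0.0905 0.06  ] 79.5 n 5
[[[-0.15,1.38,3.06],np.float64(0.0)],[[-0.15,1.38,3.06],np.float64(0.0)],[[-0.15,1.38,3.06],np.float64(0.0)],[[-0.15,1.38,3.06],np.float64(0.0)],[[-0.15,1.38,3.06],np.float64(0.0)]]
```

>>> arm_command(
  moves=[
    [[-0.15, 2.3, 1.5], 0],
    [[-0.15, 2.3, 2.5], 0],
    [[-0.15, 2.3, 4], 0],
    [[-0.15, 0, 4], 0],
    [[-0.15, 0, 3.3], 0],
    [[0, 0, 2.5], 0],
    [[0, 0, 2], 0],
    [[0, 0, 0.4], 0],
    [[0, 0, 0], 0],
    [[0, 0, 0], 0],
  ],
  claw=0,
)

```text
time_s: 17.05
tool_pos: [0.6398, 0.0901, 0.0063]
tool_rot: [[-0.983, 0.182, 0.001], [0.182, 0.983, 0.0], [-0.001, 0.0, -1.0]]
contact_force: [0.1, -0.4, 0.4]
width: 0.0
grasp_force: 0.0
```

```bash
cat >> h.py <<'E'
def inpc():
    s=robot.state(); p=np.array(s['tool_pos']); R=np.array([[np.cos(PY),np.sin(PY)],[-np.sin(PY),np.cos(PY)]])
    o=np.array(pc(0,0)); print('pc frame mm',(R@(p[:2]-o)*1000).round(1),'z',p[2]*1000,'F',(R@np.array(s['contact_force'])[:2]).round(1),s['contact_force'][2])
E
python3 -c "
from h import *
inpc(); print(robot.state()['width'])"
```

```text
pc frame mm [ 14.5 129.6] z 6.3048959656087336 F [ 0.2 -0.3] 0.35791448290663447
1.1770437853910224e-05
```

>>> arm_command(
  moves=[
    [[0, -0.8, 0], 0],
    [[0, -0.8, 0], 0],
    [[0, -0.8, 0], 0],
    [[0, -0.7, 0], 0],
    [[0, -0.7, 0], 0],
    [[0, -0.7, 0], 0],
    [[0, -0.7, 0], 0],
    [[0, -0.6, 0], 0],
    [[0, 0, 0], 0],
  ],
)

```text
time_s: 17.95
tool_pos: [0.6285, 0.0321, 0.0055]
tool_rot: [[-0.983, 0.183, 0.0], [0.183, 0.983, -0.001], [-0.0, -0.001, -1.0]]
contact_force: [0.5, 0.3, 0.9]
width: 0.0002
grasp_force: 0.4
```

```bash
python3 -c "
from h import *
inpc()"
```

```text
pc frame mm [13.9 70.4] z 5.529388212072471 F [0.5 0.4] 0.9258304721302552
```

>>> arm_command(
  moves=[
    [[0, -0.3, 0], 0],
    [[0, -0.3, 0], 0],
    [[0, 0, 0], 0],
  ],
)

```text
time_s: 18.25
tool_pos: [0.6274, 0.0271, 0.0055]
tool_rot: [[-0.983, 0.182, 0.0], [0.182, 0.983, -0.0], [-0.0, -0.0, -1.0]]
contact_force: [0.4, 3.3, 2.6]
width: -0.0001
grasp_force: 1.6
```

```bash
python3 -c "
from h import *
inpc()"
```

```text
pc frame mm [13.8 65.3] z 5.4756916181347774 F [-0.2  3.3] 2.550571562212832
```

>>> arm_command(
  moves=[
    [[0, -0.2, 0], 0],
    [[0, -0.2, 0], 0],
    [[0, 0, 0], 0],
  ],
)

```text
time_s: 18.55
tool_pos: [0.6267, 0.0235, 0.0055]
tool_rot: [[-0.983, 0.182, 0.0], [0.182, 0.983, 0.0], [-0.0, 0.0, -1.0]]
contact_force: [0.4, 3.9, 3.7]
width: -0.0003
grasp_force: 2.2
```

>>> arm_command(
  moves=[
    [[0, -0.2, 0], 0],
    [[0, 0, 0], 0],
  ],
)

```text
time_s: 18.75
tool_pos: [0.6264, 0.0215, 0.0055]
tool_rot: [[-0.983, 0.182, 0.0], [0.182, 0.983, 0.0], [-0.0, 0.0, -1.0]]
contact_force: [0.8, 5.2, 3.0]
width: 0.0
grasp_force: 2.3
```

```bash
python3 -c "
from h import *
inpc()"
```

```text
pc frame mm [13.7 59.6] z 5.45910377246497 F [-0.2  5.3] 3.0297549667674626
```

>>> arm_command(
  moves=[
    [[0, -0.2, 0], 0],
    [[0, 0, 0], 0],
  ],
)

```text
time_s: 18.95
tool_pos: [0.626, 0.0195, 0.0054]
tool_rot: [[-0.983, 0.182, 0.0], [0.182, 0.983, 0.0], [-0.0, 0.0, -1.0]]
contact_force: [0.6, 4.9, 2.4]
width: 0.0001
grasp_force: 2.4
```

>>> arm_command(
  moves=[
    [[0, -0.2, 0], 0],
    [[0, 0, 0], 0],
  ],
)

```text
time_s: 19.15
tool_pos: [0.6256, 0.0175, 0.0054]
tool_rot: [[-0.983, 0.182, 0.0], [0.182, 0.983, 0.0], [-0.0, 0.0, -1.0]]
contact_force: [0.5, 4.5, 2.1]
width: 0.0004
grasp_force: 2.4
```

```bash
python3 -c "
from h import *
inpc()"
```

```text
pc frame mm [13.7 55.6] z 5.435206305692261 F [-0.3  4.6] 2.099789048627005
```

>>> arm_command(
  moves=[
    [[0, -0.2, 0], 0],
    [[0, 0, 0], 0],
  ],
)

```text
time_s: 19.35
tool_pos: [0.6251, 0.0163, 0.0055]
tool_rot: [[-0.983, 0.183, -0.0], [0.183, 0.983, 0.002], [0.001, 0.002, -1.0]]
contact_force: [-0.0, 7.0, 5.0]
width: -0.0001
grasp_force: 3.7
```

>>> arm_command(
  moves=[
    [[0, -0.2, 0], 0],
    [[0, 0, 0], 0],
  ],
)

```text
time_s: 19.55
tool_pos: [0.6251, 0.0163, 0.0055]
tool_rot: [[-0.983, 0.183, 0.001], [0.183, 0.983, 0.005], [0.0, 0.005, -1.0]]
contact_force: [2.1, 12.9, 3.3]
width: -0.0001
grasp_force: 6.9
```

>>> arm_command(
  moves=[
    [[0, -0.2, 0], 0],
    [[0, 0, 0], 0],
  ],
)

```text
time_s: 19.75
tool_pos: [0.625, 0.0162, 0.0056]
tool_rot: [[-0.983, 0.183, 0.002], [0.183, 0.983, 0.009], [-0.0, 0.009, -1.0]]
contact_force: [3.4, 19.8, 2.3]
width: -0.0
grasp_force: 10.0
```

Contact at 20 N: the long edge is against the plate. Back off and go to the short leg's outer face.

>>> arm_command(
  moves=[
    [[0, 0.8, 0], 0],
    [[0, 1.2, -2], 0],
    [[1, 0, -4], 0],
    [[3.5, -2.5, 0], 0],
    [[3.5, -2.5, 0], 0],
    [[2.4, -3.0, 0], 0],
    [[0, 0, 2.5], 0],
    [[0, 0, 2.5], 0],
    [[0, 0, 0.8], 0],
    [[0, 0, 0], 0],
  ],
)

```text
time_s: 20.75
tool_pos: [0.5092, -0.0288, 0.0054]
tool_rot: [[-0.983, 0.182, -0.005], [0.182, 0.983, -0.0], [0.005, -0.001, -1.0]]
contact_force: [-0.8, 0.0, 0.3]
width: 0.0
grasp_force: 0.0
```

```bash
python3 - <<'E'
from h import *
inpc()
E
```

```text
pc frame mm [-92.3 -11.1] z 5.3533986052161575 F [-0.8 -0.1] 0.33104873358149633
```

>>> arm_command(
  moves=[
    [[-0.7, 0.7, 0], 0],
    [[-0.7, 0, 0], 0],
    [[-0.6, 0, 0], 0],
    [[-0.4, 0, 0], 0],
    [[-0.4, 0, 0], 0],
    [[0, 0, 0], 0],
  ],
)

```text
time_s: 21.35
tool_pos: [0.5401, -0.0265, 0.0075]
tool_rot: [[-0.983, 0.182, -0.001], [0.182, 0.983, 0.0], [0.002, 0.0, -1.0]]
contact_force: [-3.2, 1.0, 2.5]
width: 0.0
grasp_force: 1.8
```

>>> arm_command(
  moves=[
    [[-0.2, 0, 0], 0],
    [[-0.2, 0, 0], 0],
    [[0, 0, 0], 0],
  ],
)

```text
time_s: 21.65
tool_pos: [0.5434, -0.0272, 0.0073]
tool_rot: [[-0.983, 0.182, -0.002], [0.182, 0.983, 0.001], [0.002, 0.0, -1.0]]
contact_force: [-5.1, 1.6, 2.5]
width: 0.0
grasp_force: 2.4
```

```bash
python3 -c "
from h import *
inpc()"
```

```text
pc frame mm [-59.1  -3.3] z 7.316243401147685 F [-5.3  0.7] 2.5143401641989236
```

>>> arm_command(
  moves=[
    [[-0.2, 0, 0], 0],
    [[0, 0, 0], 0],
  ],
)

```text
time_s: 21.85
tool_pos: [0.5434, -0.0272, 0.007]
tool_rot: [[-0.983, 0.182, -0.008], [0.182, 0.983, 0.001], [0.008, -0.0, -1.0]]
contact_force: [-11.7, 2.3, 8.2]
width: -0.0001
grasp_force: 5.9
```

>>> arm_command(
  moves=[
    [[-0.2, 0, 0], 0],
    [[0, 0, 0], 0],
  ],
)

```text
time_s: 22.05
tool_pos: [0.5434, -0.0272, 0.0066]
tool_rot: [[-0.983, 0.182, -0.013], [0.182, 0.983, 0.002], [0.013, -0.0, -1.0]]
contact_force: [-17.8, 2.9, 13.1]
width: 0.0002
grasp_force: 8.9
```

>>> arm_command(
  moves=[
    [[-0.15, 0, 0], 0],
    [[0, 0, 0], 0],
  ],
)

```text
time_s: 22.25
tool_pos: [0.5433, -0.0272, 0.0061]
tool_rot: [[-0.983, 0.182, -0.016], [0.182, 0.983, 0.003], [0.017, -0.0, -1.0]]
contact_force: [-21.6, 3.1, 15.9]
width: -0.0001
grasp_force: 11.0
```

```bash
python3 -c "
from h import *
inpc()"
```

```text
pc frame mm [-59.1  -3.3] z 6.1495823482207514 F [-21.8  -0.9] 15.892511712994171
```

>>> arm_command(
  moves=[
    [[0.6, 0, 0], 0],
    [[1.5, 0, -1], 0],
    [[0, 0, -4], 0],
    [[-1.5, 0, -4], 0],
    [[-2.5, 1, -4], 0],
    [[-2.5, 1, -3], 0],
    [[0, 1, 0], 0],
    [[0, 0, 0], 0],
    [[0, 0, 0], 0],
  ],
)

```text
time_s: 23.15
tool_pos: [0.5969, -0.0068, 0.1655]
tool_rot: [[-0.983, 0.182, -0.003], [0.182, 0.983, 0.0], [0.003, -0.0, -1.0]]
contact_force: [-0.1, 0.0, -0.7]
width: 0.0002
grasp_force: 0.0
```

```bash
python3 - <<'E'
from h import *
inpc(); im,c=snap('wrist','w6')
q=proj('',[(*pc(.04,-.02),.025)],c)[0]; print(q); u,v=int(q[0]),int(q[1]); u0,v0=max(u-100,0),max(v-75,0); print(u0,v0)
t=cv2.resize(im[v0:v0+150,u0:u0+200],None,fx=4,fy=4,interpolation=2); cv2.imwrite('pics/w6c.png',t[:,:,::-1])
E
```

```text
pc frame mm [-10.1  26.4] z 165.4669261173179 F [-0.1  0. ] -0.7265730891249712
[278.04354118 231.89490344]
178 156
```

View pics/w6c.png

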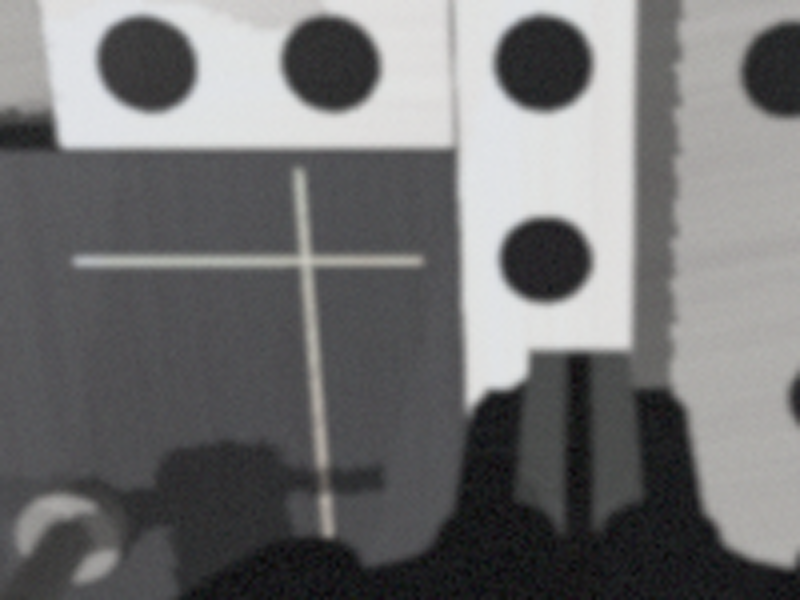

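The square's inner edges meet the plate with no visible gap (corner at crop (457,148)); the long tip is hidden, so I press the long leg once more.

>>> arm_command(
  moves=[
    [[-1.8, 2.5, 0], 0],
    [[-2.5, 2.5, 0], 0],
    [[-2.5, 1.2, 2], 0],
    [[-0.7, 0, 3.5], 0],
    [[0, 0, 4], 0],
    [[0, 0, 3.5], 0],
    [[0, 0, 2.2], 0],
    [[0, 0, 0.8], 0],
    [[0, 0, 0], 0],
    [[0, 0, 0], 0],
  ],
)

```text
time_s: 24.2
tool_pos: [0.6837, 0.04, 0.0084]
tool_rot: [[-0.983, 0.182, 0.001], [0.182, 0.983, -0.0], [-0.001, 0.0, -1.0]]
contact_force: [-0.4, -0.1, 0.5]
width: -0.0005
grasp_force: 0.0
```

```bash
python3 -c "
from h import *
inpc()"
```

```text
pc frame mm [66.8 88.3] z 8.371953016292426 F [-0.4 -0.2] 0.503536459893963
```

Contact expected at y ≈ 54.

>>> arm_command(
  moves=[
    [[0, -0.8, 0], 0],
    [[0, -0.8, 0], 0],
    [[0, -0.6, 0], 0],
    [[0, -0.4, 0], 0],
    [[0, -0.3, 0], 0],
    [[0, -0.3, 0], 0],
    [[0, 0, 0], 0],
    [[0, 0, 0], 0],
  ],
)

```text
time_s: 25.0
tool_pos: [0.6773, 0.0089, 0.0072]
tool_rot: [[-0.983, 0.182, -0.0], [0.182, 0.983, 0.0], [0.0, 0.0, -1.0]]
contact_force: [0.2, 0.1, -0.3]
width: 0.0001
grasp_force: 0.0
```

>>> arm_command(
  moves=[
    [[0, -0.2, 0], 0],
    [[0, -0.2, 0], 0],
    [[0, -0.1, 0], 0],
    [[0, 0, 0], 0],
  ],
)

```text
time_s: 25.4
tool_pos: [0.6769, 0.0068, 0.0073]
tool_rot: [[-0.983, 0.182, 0.002], [0.182, 0.983, 0.005], [-0.001, 0.005, -1.0]]
contact_force: [1.7, 8.8, -0.2]
width: 0.0002
grasp_force: 4.5
```

```bash
python3 -c "
from h import *
inpc()"
```

```text
pc frame mm [66.1 54.4] z 7.322297489362264 F [0.1 8.9] -0.15288294010671055
```

>>> arm_command(
  moves=[
    [[0, 0.6, 0], 0],
    [[0, 1.5, -1], 0],
    [[0, 1, -4], 0],
    [[0, 0, -4], 0],
    [[0, 0, -4], 0],
    [[0, 0, -4], 0],
    [[0, 0, 0], 0],
    [[0, 0, 0], 0],
    [[0, 0, 0], 0],
  ],
)

```text
time_s: 26.3
tool_pos: [0.6812, 0.0348, 0.176]
tool_rot: [[-0.983, 0.182, -0.002], [0.182, 0.983, -0.0], [0.002, -0.0, -1.0]]
contact_force: [-1.0, 0.2, -0.4]
width: 0.0001
grasp_force: 0.0
```

```bash
python3 - <<'E'
from h import *
s=robot.state(); print(s['tool_pos'],s['contact_force'])
im,c=snap('wrist','w7'); g=im.mean(2)
# white/dark boundary along the two inner edges, plane z=.025 : find the step in plate frame
def scan(f,ts):
    W=[(*f(t),.025) for t in ts]; uv=proj('',W,c); v=np.array([g[int(round(b)),int(round(a))] if 0<=a<639 and 0<=b<399 else -1 for a,b in uv]); return v.round().astype(int)
ts=np.arange(-.012,.0125,.002)
for x in (.01,.05,.09,.13): print('long',x,scan(lambda t:pc(x,t),ts))
for y in (-.01,-.05,-.09): print('short',y,scan(lambda t:pc(t,y),ts))
E
```

```text
[0.68122143 0.03479717 0.17598187] [-0.98917199  0.20927539 -0.3885727 ]
long 0.01 [ 85  83  81  81 148 210 215 214 219 217 218 224 223]
long 0.05 [ 94  93  89  92 172 231 235 235 234 236 235 235 235]
long 0.09 [ 89  90  97  93 134 226 234 234 235 234 235 235 234]
long 0.13 [ 95  94  93  96 123 222 233 234 235 234 235 233 225]
short -0.01 [233 234 234 229 204 109  84  87  84  83  80  83  81]
short -0.05 [222 220 221 221 207 114  82  83  82  82  82  82  83]
short -0.09 [229 227 230 229 217 120  86  89  87  85  86  86  88]
```

```bash
python3 -c "
from h import *
print(ticket.sign_off())"
```

```text
the job is handed in; nothing more can be done
None
```

I handed the job in at about 26 s of the 72 s allowed. Both offcuts are on the tray floor, and the square is seated round the plate's near left corner. The last wrist picture showed no gap along either inner edge, and the gripper was clear of everything. I did not re-check the bottle, brush, V-block or timber block, but no planned move went near them. The hand-in returned no verdict.

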